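Hold a spread snap ring at the spindle groove of a gem polisher

TASK

Pick up the red-handled snap-ring pliers from their wooden rest by squeezing the two handles, which spreads the dark snap ring on their tips, and slide the spread ring level down over the polisher's steel spindle stub until it lies at the groove, on or just above the brass hub. Finish while still holding the pliers there, handles squeezed right home so that the ring stays fully spread around the groove, neither forcing the ring on the spindle nor pressing hard on the hub. Do not disturb the stones, jar, boxes and other things lying about.

Things in the scene. Friction and masses are not known exactly. Their poses are not given: they have to be found in the camera images.
- pliers: loose parallel-action snap-ring pliers, 0.13 to 0.21 kg, 210 mm long, lying level on the rest; the ring is captive on their tips. Origin: underside, at the handles' front end; x from handles to ring, z up. A dark spine 8 mm wide runs between the handles (x -104 to 24 mm); pivot plates at x 0 to 28, up to z 22.5; jaws at x 20 to 58, z 6 to 14 mm
- pliers_grip (a point): where to squeeze: midway between the red handles at half their height (pliers x -40, y 0, z 12 mm), 52 mm above the table at the start; axes as the pliers. Handles: parallel bars 10 mm thick, z 2 to 22 mm, x -102 to 0, 46 mm wide over their outsides when free, 34 mm squeezed home; they stay parallel
- ring (a point): centre of the snap ring at its underside (pliers x 83, y 0, z 8.5 mm); axes as the pliers. Ring 3 mm thick, 47 mm across, level when the pliers are. Free, its bore is 27 mm and will not pass the spindle; squeezed home, each land stands 6 mm farther out, leaving about 4 mm each side. The gap towards the pliers is narrower than the spindle: it goes on only from above
- jaw_left (a joint): outward travel of the left ring half: 0 free, 0.006 m handles squeezed home on a firm stop (coupled to jaw_right). The return spring needs about 2 N on each handle to start and 7 N at the stop; a grip of 20 N or more spreads the ring fully, and the stop bears a harder grip
- jaw_right (a joint): outward travel of the right ring half, 0 to 0.006 m, equal to jaw_left
- rest: fixed wooden rest, base plate 150 x 60 x 10 mm (x -115 to 35 mm) with two posts 40 mm high at x 12 and x -94 mm, each 16 mm long; the pliers lie on the posts, origins in line in plan (within 4 mm) and yaw the same (within 0.05 rad). Free space under the handles between the posts. Origin: underside, below that of the pliers
- polisher: fixed green flat-lap gem polisher, 190 x 190 mm base, 60 mm high; grey bowl of radius 91 mm up to 88 mm; lap disc of radius 75 mm with its top at 90 mm; in the middle a brass hub of radius 20 mm (24 at its foot) up to 118 mm, with the spindle stub on it. Origin: centre of the underside, z up
- spindle_seat (a point): on the spindle axis at the top face of the brass hub, which is the lower edge of the groove, 118 mm above the table. The groove is 26 mm in diameter and 8 mm high; z up along the spindle
- spindle_top (a point): centre of the spindle's top end, 30 mm above spindle_seat. The stub is steel, 30 mm in diameter above the groove, its top 6 mm tapering to 22 mm
- ruby_lump: bystander: deep pink rough stone, 52 mm across, 42 mm high, origin under its centre, stands somewhere between rest and polisher
- pink_lump: bystander: pale pink rough stone, 60 mm across, 46 mm high, origin under its centre
- jar: bystander: amber glass jar with white cap, 48 mm across, 65 mm high, origin under its centre
- gift_box: bystander: dark blue box, 45 x 45 x 36 mm, origin under its centre
- stone_tray: bystander: white tray of cut stones, 130 x 90 x 18 mm, origin under its centre
- loupe: bystander: black loupe, 28 mm across, 24 mm high, origin under its centre
- garnet_lump: bystander: dark red rough stone, 44 mm across, 34 mm high, origin under its centre
There are look-alikes about, which are no part of the job. Of the things that look like the rest, the middle-sized one is meant.

How it is judged (in metres and radians):
On the way, in this order (a step that is already met when the one before it is completed fails the run):
1. the pliers are lifted clear of the rest, ring spread (height (world z) of ring above 0.075 m and contact force between pliers and rest below 0.1 N and contact force between the fingers and pliers above 3 N and value of joint each of jaw_left, jaw_right above 0.004 m), for 0.1 s.
2. the spread ring is above the end of the spindle and over it (z of ring in the frame of spindle_top above 0 m and horizontal distance between ring and spindle_top below 0.008 m and value of joint each of jaw_left, jaw_right above 0.004 m), for 0.05 s.
At the end, for the whole second after the job is handed in: ring centre within 5 mm of the spindle axis, underside 2 mm below to 5 mm above the hub top, level within 0.12 rad, both halves spread over 4.5 mm, pliers still held (over 5 N), at rest, off the wooden rest, pressing on the polisher under 15 N; every bystander within 20 mm of its start (horizontal distance between ring and spindle_seat below 0.005 m and z of ring in the frame of spindle_seat between -0.002 and 0.005 m and angle between the z axis of ring and the z axis of spindle_seat, either way round below 0.12 rad and value of joint each of jaw_left, jaw_right above 0.0045 m and contact force between the fingers and pliers above 5 N and contact force between pliers and polisher below 15 N and contact force between pliers and rest below 0.1 N and linear speed of pliers below 0.02 m/s and distance of each of ruby_lump, pink_lump, jar, gift_box, stone_tray, loupe, garnet_lump from where it was at the start of the episode below 0.02 m); the arm keeps its last pose, push and grip.
It fails at once if the ring or pliers are forced against the polisher (over 40 N) (contact force between pliers and polisher above 40 N).
It fails at once if a bystander is pushed more than 20 mm (distance of any of ruby_lump, pink_lump, jar, gift_box, stone_tray, loupe, garnet_lump from where it was at the start of the episode above 0.02 m).
It also fails if it takes over 42 s, if anything falls off the work surface, if the arm or the gripper's body presses on something with over 40 N, if the wrist force passes 120 N, or if a joint passes its speed limit or range.

ROBOT

A 6-joint arm with a two-finger parallel gripper is mounted at the origin on the work surface. World frame = base frame: x ahead of the robot, y to its left, z up, the work surface at z = 0. Lengths are in mm, angles in degrees, forces in N, time in s.
With the tool pointing down it reaches from about 250 to 800 mm from the base axis. Payload 8.5 kg.
Tool frame: the origin (TCP) lies at the very end of the fingers, on their centre line; the grasp point (between the pads) lies 19 mm behind it; z points along the fingers, y is the direction in which the jaws open and shut (so a half turn about z gives the same grasp; the last joint's range is limited). The gripper opens to 85 mm and grips with 20 to 120 N. Pads are 22 mm wide; open, the fingers measure 114 mm over their backs; the gripper's body (76 mm by 85 mm) begins 54 mm behind the grasp point. The pads swing forward as they close: fully open they stand 13 mm farther back than shut.
Start: joints at [76.547, 13.648, -0.773, 75.585, 0, 90], TCP at [122.128, 510.552, 231.276] pointing down, gripper open.
Joint ranges: [-152.45, 152.45], [-59.26, 108.67], [-65.41, 83.53], [-104.44, 129.93], [-82.83, 76.93], [-180, 180]. Speed limits (degrees/s): [127.2, 127.2, 159.86, 180, 180, 180].

INTERFACE

Orientations are given as a 3x3 rotation matrix whose columns are the frame's x, y, z axes.
In Python, from cell import * gives the robot as it stands.
- The arm moves only by the tool apply_moves, never from a script. Its arguments are lists of equal length, an entry for each row: "angular": the turn, a rotation vector about the tool's x, y, z in degrees, a list of three; "slide": the shift along the tool's x, y, z in cm, a list of three; "gripper": the closure, from 0 (fully open) to 1 (shut). A call has 1 to 20 rows; each row shifts and turns the pose as measured when the row begins, along the tool's axes as they then stand; what a row does not reach is not made up. A row lasts 1/12 s, in which the tool goes at most 41.7 mm and 7.16 degrees, less where a joint would pass 70% of its speed; a pose out of reach is approached as far as the arm can. A call is refused whole if a number of a shift passes 4.17 or a number of a turn 7.16, either way. A call with a gripper value outside its range is refused whole. The fingers move at their own pace and stop on an object; the grip force is fixed at half the most. Time passes only in rows, so rows that do not move let the fingers close. It gives the time, the measured TCP pose, the force and the opening at its end, in the units of the state.
- get_state(): the state, without advancing time (a new reading comes with each control period).
- grab_frame(name): name is "side" or "top" or "wrist"; returns a dict with "pixels" (400x640x3 uint8, red, green, blue), "range_z" (400x640 float32, mm along the optical axis (not along the pixel's ray), 0 where there is no reading), "fx", "fy", "cx", "cy" (pixels), "k1" (the pictures are not rectified: a ray, as slopes to the right and down, at radius r is drawn at 1 + k1 r^2 times it, then the intrinsics apply), "extrinsics" (4x4, takes a point from world to camera coordinates). Camera axes: x right, y up, looking along -z (the intrinsics and any distortion apply to the point x, -y, -z); pixel columns grow to the right and rows downward; lengths in mm; the calibration is good to about 2 mm. A picture is of the moment at which its call begins.
- close_job(): hands the job in, once; it reports no verdict.
Trained networks look in a picture, given as the dict that the camera call returned (one of the last four; its "shot" number tells which), for a name from the list of things; names that differ only in an ending like _2 or _b are one class to them, and where a whole thing is asked for, a point or a joint stands for the part that bears it (a point fixed in the world has none). Each returns a list of dicts, best first, with "score" (0 to 1); they miss things now and then, are a little off and sometimes report something else, mostly with a low value. They report only what shows in the picture. A call takes as long as a camera call. They do not tell look-alikes from the thing itself.
- silhouettes(picture, query): "pixels" (400x640 bool, what is visible of it).
- place_of(picture, query): "centre" ([x, y, z] in mm, in world coordinates, good to about 4 mm: a listed point, or the origin of a listed thing).
The state is a dict: "t": time; "joint_pos": joint angles; "joint_velocities": joint speeds; "tau": joint torques, N m; "tcp_pos": TCP position; "tcp_rot": TCP orientation; "wrist_force": force on the tool from outside, world axes, zero at the start; "moment": the same for the moment, N m; "gripper_width": opening from 0.0 (shut) to 1.0 (fully open).
Only numpy, scipy, OpenCV 4.12 (cv2) and the standard library are available. Lean on these libraries where they do the work, as an engineer would, in place of code of your own. Each camera call takes 0.05 s, during which the arm holds its last target. There are 200 camera calls.

## Working session

There is one attempt and no reset: what is moved stays moved. The work goes in short steps, Python scripts to look and compute and a tool call to move; the robot and the scene stay as the last step left them, time stands still between calls to the robot, and variables do not carry over. Pictures are saved under pics/ and viewed, about 8 in all and at most 12, crops included, and the job is handed in when it is done.

Besides the shell and the picture viewer there is one more tool, called after "Request:" by a JSON object that holds its "api" and its "payload", one argument or row to a line. apply_moves: Moves the arm, as the interface text tells. Its arguments: {"type":"object","properties":{"angular":{"type":"array","items":{"type":"array","items":{"type":"number"}}},"slide":{"type":"array","items":{"type":"array","items":{"type":"number"}}},"gripper":{"type":"array","items":{"type":"number"}}},"required":["angular","slide","gripper"]}

```bash
mkdir -p pics; ls
cat > h.py <<'E'
from cell import *
import numpy as np, cv2
def shot(n,fn=None):
    p=grab_frame(n)
    if fn: cv2.imwrite('pics/'+fn,p['pixels'][...,::-1])
    return p
def world(p,u,v,d=None):
    u=np.atleast_1d(u).astype(float);v=np.atleast_1d(v).astype(float)
    if d is None: d=p['range_z'][v.astype(int),u.astype(int)]
    x=(u-p['cx'])/p['fx'];y=(v-p['cy'])/p['fy'];X,Y=x.copy(),y.copy()
    for _ in range(8):
        f=1+p['k1']*(X*X+Y*Y);X,Y=x/f,y/f
    c=np.stack([X*d,-Y*d,-d*np.ones_like(X),np.ones_like(X)],1)
    return (c@np.linalg.inv(p['extrinsics']).T)[:,:3]
def pix(p,W):
    W=np.atleast_2d(W);c=np.c_[W,np.ones(len(W))]@p['extrinsics'].T
    X=c[:,0]/-c[:,2];Y=-c[:,1]/-c[:,2];f=1+p['k1']*(X*X+Y*Y)
    return np.c_[X*f*p['fx']+p['cx'],Y*f*p['fy']+p['cy']]
E
python3 - <<'E'
from h import *
np.set_printoptions(precision=1,suppress=True)
for n in ('top','side'):
    p=shot(n,n+'1.png')
    for q in ['pliers','pliers_grip','ring','rest','polisher','spindle_seat','spindle_top','ruby_lump','pink_lump','jar','gift_box','stone_tray','loupe','garnet_lump']:
        print(n,q,[(round(o['score'],2),np.array(o['centre']).round(0).tolist(),pix(p,o['centre']).round(0)[0].tolist()) for o in place_of(p,q)][:4])
E
```

```text
pics
top pliers [(0.64, [571.0, -233.0, 39.0], [383.0, 180.0])]
top pliers_grip [(0.56, [529.0, -234.0, 53.0], [386.0, 191.0])]
top ring [(0.85, [653.0, -229.0, 47.0], [379.0, 154.0])]
top rest [(0.69, [571.0, -229.0, 2.0], [380.0, 183.0]), (0.64, [386.0, -174.0, 2.0], [370.0, 241.0]), (0.62, [280.0, -374.0, 2.0], [438.0, 268.0]), (0.26, [570.0, -231.0, 42.0], [382.0, 180.0])]
top polisher [(0.93, [580.0, 228.0, 2.0], [239.0, 193.0]), (0.16, [654.0, -229.0, 47.0], [379.0, 154.0])]
top spindle_seat [(0.58, [579.0, 227.0, 116.0], [232.0, 184.0])]
top spindle_top [(0.72, [581.0, 226.0, 149.0], [230.0, 180.0])]
top ruby_lump [(0.65, [444.0, 15.0, 2.0], [309.0, 228.0]), (0.26, [581.0, 225.0, 149.0], [231.0, 180.0])]
top pink_lump [(0.77, [494.0, 464.0, 1.0], [168.0, 226.0]), (0.63, [580.0, 227.0, 148.0], [230.0, 180.0]), (0.28, [654.0, -226.0, 47.0], [378.0, 154.0])]
top jar [(0.58, [521.0, -11.0, -2.0], [314.0, 204.0])]
top gift_box [(0.57, [621.0, -9.0, 1.0], [311.0, 174.0])]
top stone_tray [(0.82, [468.0, -449.0, 1.0], [451.0, 208.0])]
top loupe [(0.55, [469.0, -448.0, -2.0], [450.0, 2
[... 868 characters left out ...]
-226.0, -4.0], [305.0, 189.0]), (0.27, [581.0, 227.0, -2.0], [282.0, 294.0])]
side spindle_top [(0.97, [577.0, 228.0, 147.0], [280.0, 254.0]), (0.49, [465.0, -446.0, 1.0], [338.0, 153.0])]
side ruby_lump [(0.79, [445.0, 15.0, 4.0], [338.0, 237.0])]
side pink_lump [(0.64, [495.0, 454.0, 1.0], [307.0, 379.0])]
side jar [(0.83, [518.0, -16.0, 1.0], [315.0, 230.0])]
side gift_box [(0.83, [616.0, -10.0, 2.0], [282.0, 230.0]), (0.58, [445.0, 13.0, 3.0], [338.0, 237.0])]
side stone_tray [(0.87, [463.0, -447.0, -3.0], [339.0, 154.0]), (0.52, [575.0, -226.0, 2.0], [304.0, 187.0])]
side loupe [(0.43, [607.0, -409.0, -2.0], [300.0, 158.0])]
side garnet_lump [(0.51, [648.0, 423.0, 2.0], [240.0, 362.0])]
```

Run:
```python
import cv2,numpy as np
a=cv2.imread('pics/top1.png')
cv2.imwrite('pics/t1c.png',cv2.resize(a[120:310,140:480],None,fx=2.3,fy=2.3,interpolation=cv2.INTER_CUBIC))
```

```text
(no output)
```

View pics/t1c.png

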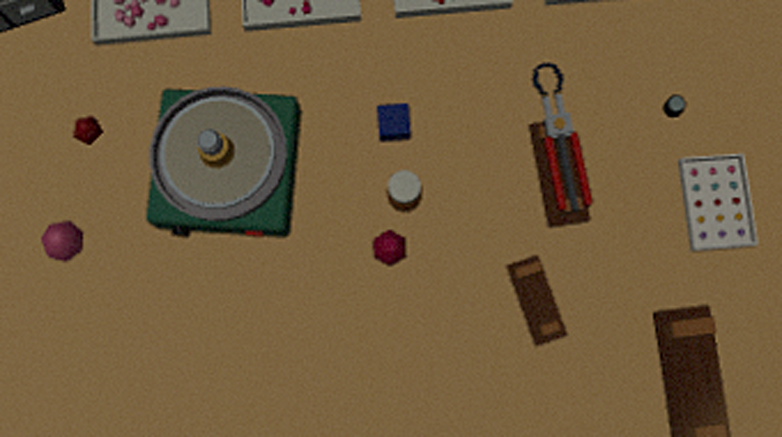

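The crop shows three wooden rests: the small one at top-image px (373,250), the large one at (440,280), and the middle-sized one at (383,194). The middle-sized one carries the only pliers, so I choose it. The spindle is at (232,182).

Run:
```python
from h import *
np.set_printoptions(precision=3,suppress=True)
s=get_state();print(s)
R=np.array(s['tcp_rot']);print(R.T@(np.array([529.,-232,200])-s['tcp_pos']))
p=shot('wrist');E=p['extrinsics'];c=np.linalg.inv(E);print(R.T@(c[:3,3]-s['tcp_pos']), R.T@c[:3,:3])
```

```text
{'t': 1.5, 'joint_pos': array([76.549, 13.65 , -0.774, 75.585, -0.   , 90.   ]), 'joint_velocities': array([ 0.133, -0.086,  0.008,  0.073,  0.007, -0.035]), 'tau': array([ -0.   , -53.858,  34.669,   0.003,  -0.   ,  -0.   ]), 'tcp_pos': array([122.115, 510.547, 231.251]), 'tcp_rot': array([[-0.973,  0.233, -0.   ],
       [ 0.233,  0.973, -0.   ],
       [-0.   , -0.   , -1.   ]]), 'wrist_force': array([-0.285, -0.64 ,  1.107]), 'moment': array([-0.019,  0.014,  0.025]), 'gripper_width': 1.0071913003062662}
[-568.455 -627.523   31.356]
[  81.38     0.089 -142.544] [[ 0.001  0.949  0.316]
 [ 1.    -0.001 -0.   ]
 [ 0.     0.316 -0.949]]
```

Request:
{"api": "apply_moves", "payload": {
  "angular": [
    [0, 0, -5.5],
    [0, 0, -5.5],
    [0, 0, -5.5],
    [0, 0, 0],
    [0, 0, 0],
    [0, 0, 0],
    [0, 0, 0],
    [0, 0, 0],
    [0, 0, 0],
    [0, 0, 0],
    [0, 0, 0],
    [0, 0, 0],
    [0, 0, 0],
    [0, 0, 0],
    [0, 0, 0],
    [0, 0, 0],
    [0, 0, 0],
    [0, 0, 0],
    [0, 0, 0],
    [0, 0, 0]
  ],
  "slide": [
    [0, 0, 0],
    [0, 0, 0],
    [0, 0, 0],
    [-1.7, -3.8, 0],
    [-1.7, -3.8, 0],
    [-1.7, -3.8, 0],
    [-1.7, -3.8, 0],
    [-1.7, -3.8, 0],
    [-1.7, -3.8, 0],
    [-1.7, -3.8, 0],
    [-1.7, -3.8, 0],
    [-1.7, -3.8, 0],
    [-1.7, -3.8, 0],
    [-1.7, -3.8, 0],
    [-1.7, -3.8, 0],
    [-1.7, -3.8, 0],
    [-1.7, -3.8, 0],
    [-1.7, -3.8, 0],
    [-1.7, -3.8, 0],
    [-1.7, -3.8, 0]
  ],
  "gripper": [0, 0, 0, 0, 0, 0, 0, 0, 0, 0, 0, 0, 0, 0, 0, 0, 0, 0, 0, 0]
}}

```text
t: 3.22
tcp_pos: [453.4, -113.3, 231.6]
tcp_rot: [[-0.997, -0.08, 0.011], [-0.08, 0.997, 0.005], [-0.011, 0.004, -1.0]]
wrist_force: [1.1, 1.4, 0.2]
gripper_width: 1.001
```

Request:
{"api": "apply_moves", "payload": {
  "angular": [
    [0, 0, 0],
    [0, 0, 0],
    [0, 0, 0],
    [0, 0, 0],
    [0, 0, 0]
  ],
  "slide": [
    [-1.2, -3.9, 0],
    [-1.2, -3.9, 0],
    [-1.2, -3.9, 0],
    [0, 0, 0],
    [0, 0, 0]
  ],
  "gripper": [0, 0, 0, 0, 0]
}}

```text
t: 3.63
tcp_pos: [501.0, -237.2, 230.0]
tcp_rot: [[-0.997, -0.073, 0.013], [-0.073, 0.997, 0.003], [-0.013, 0.002, -1.0]]
wrist_force: [-0.9, 0.6, 0.1]
gripper_width: 1.002
```

```bash
cat > look.py <<'E'
from h import *
np.set_printoptions(precision=3,suppress=True)
import sys
s=get_state();print(s['t'],s['tcp_pos'],s['tcp_rot'],s['wrist_force'])
p=shot('wrist',sys.argv[1]);a=p['pixels'].astype(int)
for q in ('pliers_grip','ring','pliers'):
    print(q,[(round(o['score'],2),np.array(o['centre']).round(1)) for o in place_of(p,q)][:2])
W=world(p,*np.meshgrid(range(640),range(400))[0].reshape(1,-1),np.meshgrid(range(640),range(400))[1].ravel()) if 0 else None
v,u=np.mgrid[0:400,0:640];W=world(p,u.ravel(),v.ravel(),p['range_z'].ravel())
c=a.reshape(-1,3)
def fit(m,n):
    P=W[m];ctr=np.median(P,0);P=P[np.linalg.norm(P-ctr,axis=1)<90]
    vx,vy,x0,y0=cv2.fitLine(P[:,:2].astype(np.float32),cv2.DIST_HUBER,0,.01,.01).ravel()
    (cx,cy),(w,h),an=cv2.minAreaRect(P[:,:2].astype(np.float32))
    print(n,len(P),'ctr',P.mean(0),'yaw',np.degrees(np.arctan(vy/vx)),'rect',cx,cy,w,h,an,'z',np.percentile(P[:,2],[5,50,95]))
z=W[:,2]; r,g,b=c.T
red=(r>90)&(r>2.2*g)&(r>2.2*b)&(z>30)
fit(red,'red')
hi=(z>45)&(W[:,0]>430)&(W[:,0]<700)&(abs(W[:,1]+230)<60)
fit(hi,'all')
fit(hi&(W[:,0]>636),'ring')
E
python3 look.py w1.png
```

```text
3.6333 [ 501.047 -237.195  229.966] [[-0.997 -0.073  0.013]
 [-0.073  0.997  0.003]
 [-0.013  0.002 -1.   ]] [-0.936  0.591  0.099]
pliers_grip [(0.65, array([ 531.1, -236.9,   50.6]))]
ring [(0.86, array([ 654.8, -219.7,   47.3])), (0.56, array([516.5, -19.6,  -0.9]))]
pliers [(0.97, array([ 567.7, -231.8,   44.8]))]
red 1464 ctr [ 516.737 -234.82    60.679] yaw -17.478611 rect 524.5842895507812 -234.23202514648438 111.74439239501953 46.085594177246094 4.322849750518799 z [57.576 61.198 62.686]
all 30760 ctr [ 488.454 -224.206  304.229] yaw -86.57974 rect 495.275390625 -230.20806884765625 34.91325378417969 122.18758392333984 4.481927394866943 z [261.314 309.675 325.581]
ring 358 ctr [ 657.372 -224.484   50.985] yaw 82.47146 rect 657.2860717773438 -224.463134765625 42.171592712402344 42.634727478027344 0.5595682859420776 z [49.21  51.039 52.242]
```

View pics/w1.png

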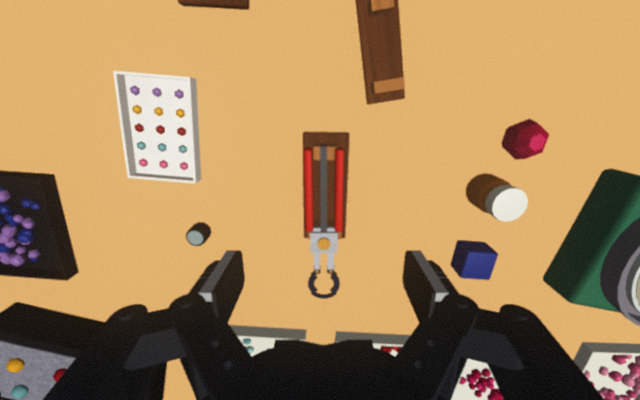

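Request:
{"api": "apply_moves", "payload": {
  "angular": [
    [0, 0.7, 0],
    [0, 0, 0],
    [0, 0, 0],
    [0, 0, 0],
    [0, 0, 0],
    [0, 0, 0]
  ],
  "slide": [
    [0, 0, 0],
    [-1.1, 0, 3.5],
    [-1.1, 0.1, 3.5],
    [-1, 0, 3.5],
    [0, 0, 3.5],
    [0, 0, 0]
  ],
  "gripper": [0, 0, 0, 0, 0, 0]
}}

```text
t: 4.33
tcp_pos: [535.9, -225.1, 92.8]
tcp_rot: [[-0.996, -0.085, 0.009], [-0.085, 0.996, -0.003], [-0.009, -0.004, -1.0]]
wrist_force: [-1.8, 0.3, -1.1]
gripper_width: 1.001
```

```bash
python3 look.py w2.png
```

```text
4.3333 [ 535.906 -225.057   92.795] [[-0.996 -0.085  0.009]
 [-0.085  0.996 -0.003]
 [-0.009 -0.004 -1.   ]] [-1.78   0.342 -1.132]
pliers_grip [(0.9, array([ 530.6, -234. ,   51.5]))]
ring [(0.86, array([ 656. , -222.6,   47.5])), (0.61, array([ 571. , -232.2,   -1.3]))]
pliers [(0.61, array([ 564.9, -232. ,   43.6]))]
red 4551 ctr [ 514.816 -235.363   60.536] yaw 25.669628 rect 526.4202880859375 -234.09457397460938 113.60407257080078 45.62055969238281 4.411251068115234 z [53.575 61.356 62.615]
all 30055 ctr [ 525.585 -235.624  166.488] yaw -84.46421 rect 531.3139038085938 -230.22584533691406 34.73508071899414 122.3244400024414 5.399632930755615 z [123.136 172.27  188.52 ]
ring 203 ctr [ 641.182 -224.3     51.04 ] yaw 88.55381 rect 641.5872192382812 -224.5127410888672 40.31642532348633 11.087008476257324 89.84085845947266 z [48.954 51.286 52.157]
```

View pics/w2.png

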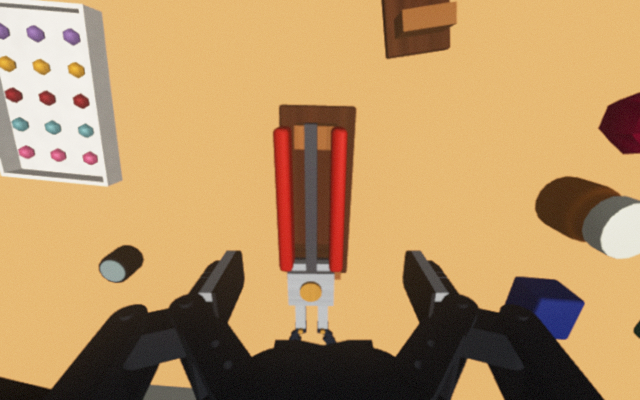

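Request:
{"api": "apply_moves", "payload": {
  "angular": [
    [0, 0, 0.5],
    [0, 0, 0]
  ],
  "slide": [
    [0.4, -0.8, 0.5],
    [0, 0, 0]
  ],
  "gripper": [0, 0, 0]
}}

```text
validation failed for argument at $.gr...
```

Request:
{"api": "apply_moves", "payload": {
  "angular": [
    [0, 0, 0.5],
    [0, 0, 0]
  ],
  "slide": [
    [0.4, -0.8, 0.5],
    [0, 0, 0]
  ],
  "gripper": [0, 0]
}}

```text
t: 4.7
tcp_pos: [538.6, -237.4, 100.1]
tcp_rot: [[-0.997, -0.075, 0.026], [-0.075, 0.997, -0.011], [-0.025, -0.012, -1.0]]
wrist_force: [0.4, 0.2, -0.2]
gripper_width: 1.0
```

Run:
```python
from h import *
np.set_printoptions(precision=2,suppress=True)
for i in range(4):
    s=get_state();print(s['t'],s['tcp_pos'],np.array(s['tcp_rot'])[:,2],s['joint_pos'],s['joint_velocities']); shot('wrist')
```

```text
4.7 [ 538.64 -237.35  100.09] [ 0.03 -0.01 -1.  ] [-23.8   22.73  -7.44  58.24   0.04 -28.1 ] [ 1.27 -2.08  2.29  1.91  0.75  0.53]
4.75 [ 539.23 -237.11  100.77] [ 0.03 -0.01 -1.  ] [-23.77  22.7   -7.39  58.26   0.07 -28.08] [ 0.34  0.13  0.02 -0.25  0.35  0.38]
4.8 [ 539.17 -236.89  100.46] [ 0.03 -0.01 -1.  ] [-23.76  22.71  -7.41  58.24   0.07 -28.07] [ 0.33  0.47 -0.55 -0.19  0.04  0.03]
4.85 [ 538.91 -236.62  100.05] [ 0.03 -0.01 -1.  ] [-23.74  22.73  -7.44  58.24   0.07 -28.06] [ 0.22  0.47 -0.45 -0.14 -0.03 -0.  ]
```

Request:
{"api": "apply_moves", "payload": {
  "angular": [
    [-0.3, 0.8, 0],
    [-0.3, 0.7, 0],
    [0, 0, 0],
    [0, 0, 0],
    [0, 0, 0]
  ],
  "slide": [
    [0.3, 0.2, 0.5],
    [0.3, 0.1, 0.5],
    [0, 0, 0.5],
    [0, 0, 0.5],
    [0, 0, 0]
  ],
  "gripper": [0, 0, 0, 0, 0]
}}

```text
t: 5.32
tcp_pos: [531.9, -233.7, 77.8]
tcp_rot: [[-0.997, -0.075, -0.005], [-0.075, 0.997, -0.0], [0.005, 0.0, -1.0]]
wrist_force: [-1.0, -1.0, -0.5]
gripper_width: 1.001
```

Request:
{"api": "apply_moves", "payload": {
  "angular": [
    [0, 0, 0],
    [0, 0, 0],
    [0, 0, 0],
    [0, 0, 0],
    [0, 0, 0],
    [0, 0, 0]
  ],
  "slide": [
    [0, 0, 0.8],
    [0, 0, 0.8],
    [0, 0, 0.8],
    [0, 0, 0.8],
    [0, 0, 0.8],
    [0, 0, 0]
  ],
  "gripper": [0, 0, 0, 0, 0, 0]
}}

```text
t: 5.82
tcp_pos: [531.0, -233.3, 32.2]
tcp_rot: [[-0.997, -0.076, -0.006], [-0.076, 0.997, 0.001], [0.006, 0.001, -1.0]]
wrist_force: [-0.2, 0.4, 0.6]
gripper_width: 0.999
```

Request:
{"api": "apply_moves", "payload": {
  "angular": [
    [0, -0.3, 0],
    [0, 0, 0],
    [0, 0, 0],
    [0, 0, 0],
    [0, 0, 0],
    [0, 0, 0],
    [0, 0, 0],
    [0, 0, 0],
    [0, 0, 0]
  ],
  "slide": [
    [0, 0, 0.3],
    [0, 0, 0],
    [0, 0, 0],
    [0, 0, 0],
    [0, 0, 0],
    [0, 0, 0],
    [0, 0, 0],
    [0, 0, 0],
    [0, 0, 0]
  ],
  "gripper": [0, 0.5, 1, 1, 1, 1, 1, 1, 1]
}}

```text
t: 6.57
tcp_pos: [531.2, -233.5, 30.7]
tcp_rot: [[-0.997, -0.075, 0.001], [-0.075, 0.997, 0.0], [-0.001, 0.0, -1.0]]
wrist_force: [0.2, 0.3, -1.3]
gripper_width: 0.367
```

```bash
python3 look.py w3.png; python3 -c "
from h import *
p=shot('side','s3.png')
a=cv2.imread('pics/s3.png');cv2.imwrite('pics/s3c.png',cv2.resize(a[110:230,220:380],None,fx=4,fy=4,interpolation=cv2.INTER_CUBIC))"
```

```text
6.5667 [ 531.167 -233.486   30.671] [[-0.997 -0.075  0.001]
 [-0.075  0.997  0.   ]
 [-0.001  0.    -1.   ]] [ 0.197  0.288 -1.319]
pliers_grip [(0.57, array([ 532.2, -233.8,   50. ])), (0.27, array([513.8, -16.9,   1.8]))]
ring []
pliers [(0.82, array([ 570.3, -231.5,   41.4]))]
red 8410 ctr [ 510.024 -234.901   61.762] yaw -6.5766916 rect 525.080078125 -234.21473693847656 112.06181335449219 38.08678436279297 6.737224578857422 z [58.442 62.339 63.478]
all 49689 ctr [ 518.908 -232.579   93.131] yaw -85.50034 rect 523.9719848632812 -234.148193359375 95.76669311523438 99.05673217773438 50.34272766113281 z [ 54.65   99.642 124.128]
  return _methods._mean(a, axis=axis, dtype=dtype,
  ret = um.true_divide(
Traceback (most recent call last):
  File "look.py", line 21, in <module>
    fit(hi&(W[:,0]>636),'ring')
    ~~~^^^^^^^^^^^^^^^^^^^^^^^^
  File "look.py", line 13, in fit
    vx,vy,x0,y0=cv2.fitLine(P[:,:2].astype(np.float32),cv2.DIST_HUBER,0,.01,.01).ravel()
                ~~~~~~~~~~~^^^^^^^^^^^^^^^^^^^^^^^^^^^^^^^^^^^^^^^^^^^^^^^^^^^^^
cv2.error: OpenCV(4.12.0) /io/opencv/modules/imgproc/src/linefit.cpp:50: error: (-215:Assertion failed) count > 0 in function 'fitLine2D_wods'
```

View pics/w3.png

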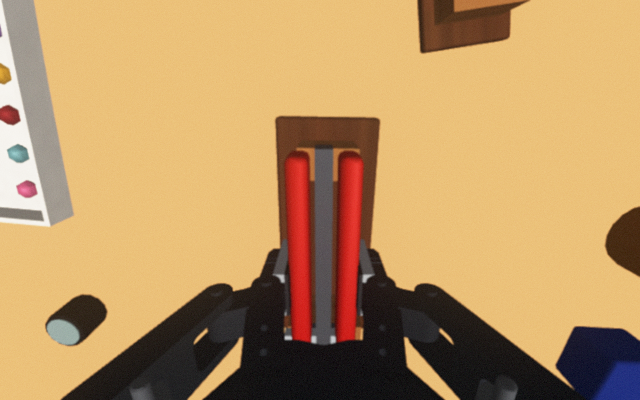

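The view shows the pads closed on both red handles (px 270–375, 250–330). The opening reads about 31 mm, consistent with squeezed home, so I lift.

Request:
{"api": "apply_moves", "payload": {
  "angular": [
    [0, 0, 0],
    [0, 0, 0],
    [0, 0, 0],
    [0, 0, 0],
    [0, 0, 0],
    [0, 0, 0],
    [0, 0, 0],
    [0, 0, 0],
    [0, 0, 0],
    [0, 0, 0],
    [0, 0, 0],
    [0, 0, 0],
    [0, 0, 0]
  ],
  "slide": [
    [0, 0, -0.5],
    [0, 0, -0.8],
    [0, 0, -1.2],
    [0, 0, -1.5],
    [0, 0, -1.5],
    [0, 0, -1.5],
    [0, 0, -1.5],
    [0, 0, -1.5],
    [0, 0, -1.5],
    [0, 0, -1.2],
    [0, 0, -0.8],
    [0, 0, 0],
    [0, 0, 0]
  ],
  "gripper": [1, 1, 1, 1, 1, 1, 1, 1, 1, 1, 1, 1, 1]
}}

```text
t: 7.9
tcp_pos: [530.5, -233.3, 178.9]
tcp_rot: [[-0.997, -0.075, 0.002], [-0.075, 0.997, -0.0], [-0.002, -0.001, -1.0]]
wrist_force: [-0.1, 0.7, -1.8]
gripper_width: 0.363
```

Run:
```python
from h import *
np.set_printoptions(precision=1,suppress=True)
p=shot('side','s4.png');print([o['centre'] for q in('ring','pliers','pliers_grip') for o in place_of(p,q)[:1]])
a=cv2.imread('pics/s4.png')
t=shot('top','t4.png');print([o['centre'] for q in('ring','pliers','pliers_grip') for o in place_of(t,q)[:1]])
b=cv2.imread('pics/t4.png')
s=get_state();print(s['tcp_pos'],s['wrist_force'],s['moment'],s['gripper_width'])
A=cv2.resize(a[90:230,220:380],(640,560),interpolation=cv2.INTER_CUBIC);cv2.imwrite('pics/s4c.png',A)
```

```text
[[652.1, -223.9, 199.9], [571.8, -228.2, 192.2], [533.7, -230.8, 200.3]]
[[652.7, -225.0, 193.9], [567.9, -228.4, 186.2]]
[ 530.1 -233.1  177.8] [-0.  -0.9 -0.7] [-0. -0. -0.] 0.3631770825538763
```

View pics/s4c.png

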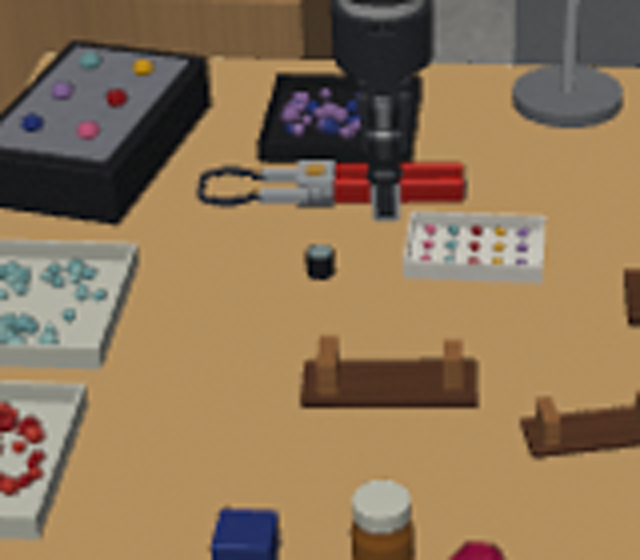

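Request:
{"api": "apply_moves", "payload": {
  "angular": [
    [0, 0, 0],
    [0, 0, 0],
    [0, 0, 0],
    [0, 0, 0],
    [0, 0, 0],
    [0, 0, 0],
    [0, 0, 0],
    [0, 0, 0],
    [0, 0, 0],
    [0, 0, 0],
    [0, 0, 0],
    [0, 0, 0],
    [0, 0, 0],
    [0, 0, 0],
    [0, 0, 0],
    [0, 0, 0],
    [0, 0, 0],
    [0, 0, 0]
  ],
  "slide": [
    [0.1, 1, 0],
    [0.2, 2, 0],
    [0.2, 3, 0],
    [0.3, 3, 0],
    [0.3, 3, 0],
    [0.3, 3, 0],
    [0.3, 3, 0],
    [0.3, 3, 0],
    [0.3, 3, 0],
    [0.3, 3, 0],
    [0.3, 3, 0],
    [0.3, 3, 0],
    [0.3, 3, 0],
    [0.3, 3, 0],
    [0.2, 2, 0],
    [0.1, 1, 0],
    [0, 0, 0],
    [0, 0, 0]
  ],
  "gripper": [1, 1, 1, 1, 1, 1, 1, 1, 1, 1, 1, 1, 1, 1, 1, 1, 1, 1]
}}

```text
t: 9.8
tcp_pos: [445.6, 208.8, 175.3]
tcp_rot: [[-0.997, -0.075, -0.003], [-0.075, 0.997, 0.004], [0.003, 0.004, -1.0]]
wrist_force: [0.3, -0.1, -0.9]
gripper_width: 0.36
```

```bash
cat > rel.py <<'E'
from h import *
import sys
np.set_printoptions(precision=1,suppress=True)
s=get_state();print(s['t'],s['tcp_pos'],np.array(s['tcp_rot'])[:,2],s['wrist_force'],s['gripper_width'])
zr=s['tcp_pos'][2]+17.8
for n in sys.argv[2:]:
    p=shot(n,f'{n}{sys.argv[1]}.png')
    for q in ('ring','spindle_top','spindle_seat'):
        print(n,q,[(round(o['score'],2),np.array(o['centre']).round(1)) for o in place_of(p,q)][:2])
    v,u=np.mgrid[0:400,0:640];W=world(p,u.ravel(),v.ravel(),p['range_z'].ravel());c=p['pixels'].reshape(-1,3)
    rc=np.array(s['tcp_pos'])+[122.5,9,0]
    d=np.hypot(W[:,0]-rc[0],W[:,1]-rc[1])
    for nm,m in (('ring',(d<32)&(abs(W[:,2]-zr-2)<9)&(W[:,0]>rc[0]-12)),('spin',(np.hypot(W[:,0]-580,W[:,1]-227)<22)&(W[:,2]>135)&(W[:,2]<155)&(abs(W[:,2]-zr)>9))):
        P=W[m].astype(np.float32)
        if len(P)<8: print(nm,len(P));continue
        (cx,cy),r=cv2.minEnclosingCircle(P[:,:2].copy())
        print(n,nm,len(P),'mean',P.mean(0),'circle',cx,cy,r,'min',P.min(0),'max',P.max(0))
E
python3 rel.py 5 top side wrist
```

```text
9.8 [445.6 208.8 175.3] [-0.  0. -1.] [ 0.3 -0.1 -0.9] 0.35996811903950404
top ring [(0.68, array([570. , 215.3, 193.4]))]
top spindle_top [(0.96, array([582.2, 227.3, 148.9])), (0.5, array([444.5,  14.8,   0.1]))]
top spindle_seat [(0.6, array([582.7, 228.4, 116.2]))]
top ring 58 mean [579.  204.9 195.9] circle 573.0704956054688 213.53128051757812 25.800216674804688 min [557.5 189.1 190.6] max [593.3 234.1 201.3]
top spin 83 mean [579.2 224.9 145.6] circle 580.2757568359375 226.83059692382812 15.318721771240234 min [565.  212.2 135.5] max [595.1 240.2 151.8]
side ring []
side spindle_top [(0.65, array([578. , 228.8, 148.4]))]
side spindle_seat [(0.8, array([585.6, 226.5, 120.5]))]
side ring 112 mean [574.6 216.7 197.2] circle 568.9487915039062 216.50918579101562 29.418991088867188 min [556.6 187.2 193.8] max [590.9 245.3 201. ]
side spin 122 mean [578.1 231.5 145. ] circle 578.2777099609375 228.33837890625 15.44569206237793 min [564.3 214.7 135.5] max [593.7 243.8 151. ]
wrist ring []
wrist spindle_top [(0.7, array([620.8,  -5.3,   3.7]))]
wrist spindle_seat []
ring 0
spin 0
```

Run:
```python
import cv2,numpy as np
a=cv2.imread('pics/top5.png')[120:240,160:300];b=cv2.imread('pics/side5.png')[170:310,200:360]
cv2.imwrite('pics/c5.png',np.hstack([cv2.resize(a,(400,343),interpolation=2),cv2.resize(b,(392,343),interpolation=2)]))
```

```text
(no output)
```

View pics/c5.png

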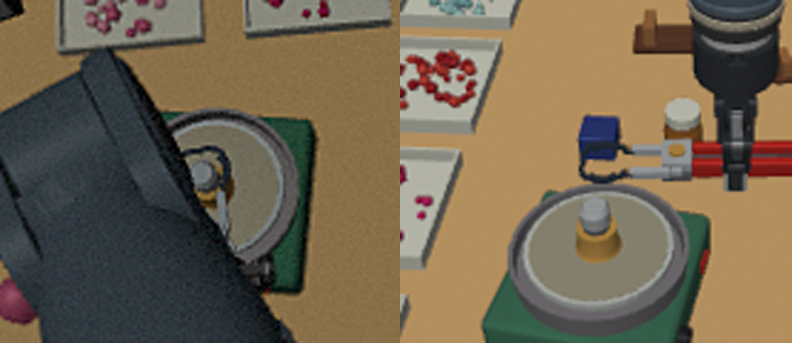

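Request:
{"api": "apply_moves", "payload": {
  "angular": [
    [0, 0, 0],
    [0, 0, 0],
    [0, 0, 0],
    [0, 0, 0],
    [0, 0, 0],
    [0, 0, 0],
    [0, 0, 0],
    [0, 0, 0]
  ],
  "slide": [
    [-0.3, 0.3, 0.2],
    [-0.3, 0.3, 0.4],
    [-0.3, 0.3, 0.4],
    [-0.2, 0.2, 0.4],
    [0, 0, 0.4],
    [0, 0, 0.3],
    [0, 0, 0],
    [0, 0, 0]
  ],
  "gripper": [1, 1, 1, 1, 1, 1, 1, 1]
}}

```text
t: 11.07
tcp_pos: [457.6, 221.2, 151.1]
tcp_rot: [[-0.997, -0.073, -0.004], [-0.073, 0.997, 0.003], [0.004, 0.004, -1.0]]
wrist_force: [0.2, 0.6, -1.2]
gripper_width: 0.366
```

```bash
python3 rel.py 6 top side;  python3 - <<'E'
import cv2,numpy as np
a=cv2.imread('pics/top6.png')[150:210,200:270];b=cv2.imread('pics/side6.png')[210:290,240:330]
cv2.imwrite('pics/c6.png',np.hstack([cv2.resize(a,(400,343),interpolation=2),cv2.resize(b,(392,343),interpolation=2)]))
E
```

```text
11.0667 [457.6 221.2 151.1] [-0.  0. -1.] [ 0.2  0.6 -1.2] 0.365745318110231
top ring [(0.55, array([583.7, 228.6, 170.5]))]
top spindle_top [(0.91, array([580.6, 228.4, 148.2]))]
top spindle_seat [(0.57, array([580.2, 228.1, 118. ]))]
top ring 63 mean [591.3 219.2 172.2] circle 586.52685546875 226.81655883789062 27.652273178100586 min [569.8 202.3 165.8] max [605.  250.5 177.2]
top spin 71 mean [580.1 228.1 146.4] circle 581.1574096679688 227.68212890625 14.895393371582031 min [566.4 215.5 136.5] max [595.7 240.3 153. ]
side ring [(0.64, array([581.7, 230.2, 171.7]))]
side spindle_top [(0.94, array([579.5, 228.1, 147.4])), (0.28, array([576.6, 230.3,  -0.8]))]
side spindle_seat [(0.19, array([579. , 227.1,   0.4]))]
side ring 112 mean [586.1 229.1 173.6] circle 580.009033203125 228.87161254882812 29.854854583740234 min [568.2 199.  169. ] max [601.8 258.7 177.3]
side spin 85 mean [577.  233.1 143.8] circle 578.7757568359375 229.63494873046875 14.639436721801758 min [564.5 216.2 135.1] max [593.4 242.6 150.5]
```

View pics/c6.png

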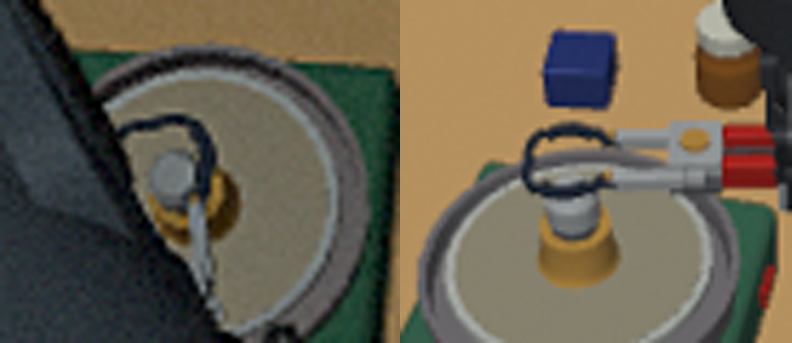

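The crops show the ring around the spindle axis in plan, about 20 mm above its top: left panel spindle at (172,182) inside the ring, right panel ring spanning (523–615). I descend to just above the top and re-measure with repeated pictures.

Request:
{"api": "apply_moves", "payload": {
  "angular": [
    [0, 0, 0],
    [0, 0, 0],
    [0, 0, 0],
    [0, 0, 0],
    [0, 0, 0]
  ],
  "slide": [
    [0, 0, 0.3],
    [0, 0, 0.4],
    [0, 0, 0.3],
    [0, 0, 0],
    [0, 0, 0]
  ],
  "gripper": [1, 1, 1, 1, 1]
}}

```text
t: 11.88
tcp_pos: [457.9, 221.3, 140.7]
tcp_rot: [[-0.997, -0.073, -0.003], [-0.073, 0.997, 0.004], [0.002, 0.004, -1.0]]
wrist_force: [-0.3, 0.0, -1.6]
gripper_width: 0.362
```

```bash
python3 rel.py 7 side top side top side top | grep -v seat
```

```text
11.8833 [457.9 221.3 140.7] [-0.  0. -1.] [-0.3  0.  -1.6] 0.3617401994108793
side ring [(0.79, array([576.4, 230.9, 162. ])), (0.68, array([519. , -12.1,  -0. ]))]
side spindle_top [(0.93, array([578.9, 228.6, 147.6]))]
side ring 108 mean [586.5 230.2 162.3] circle 579.4857177734375 229.90106201171875 28.69122886657715 min [568.8 201.6 152.2] max [603.1 258.4 165.1]
side spin 65 mean [577.4 230.1 144.3] circle 578.233154296875 229.02027893066406 14.836626052856445 min [564.7 215.5 135. ] max [591.8 242.5 149.4]
top ring [(0.7, array([581.7, 226.7, 158.3]))]
top spindle_top [(0.71, array([581.2, 228.7, 149.2]))]
top ring 62 mean [590.8 219.1 162.5] circle 585.4244995117188 226.65472412109375 26.013912200927734 min [569.2 201.3 153.7] max [604.2 249.4 168.1]
top spin 70 mean [580.  227.4 145.9] circle 580.8314208984375 227.7423553466797 15.739690780639648 min [565.1 215.7 138.6] max [596.2 240.7 149.5]
side ring [(0.6, array([579.5, 226.9, 161.6])), (0.42, array([457.9, 222.3, 163.1]))]
side spindle_top [(0.82, array([582.4, 226.3, 145.1]))]
side ring 112 mean [586.4 230.5 162.7] circ
[... 781 characters left out ...]
   -8.4]))]
side ring 111 mean [586.6 231.2 163. ] circle 580.5375366210938 229.5098419189453 29.4752197265625 min [568.5 200.2 159.3] max [602.4 257.  166.4]
side spin 66 mean [577.3 230.3 143.9] circle 578.0658569335938 228.843505859375 14.95040512084961 min [564.5 215.3 135.1] max [591.8 243.  149.4]
top ring [(0.49, array([580.8, 227.9, 158.9]))]
top spindle_top [(0.74, array([580.4, 226.7, 147.5]))]
top ring 63 mean [590.8 219.2 161.8] circle 584.212646484375 226.9552764892578 26.552303314208984 min [569.3 201.5 151.5] max [604.4 249.5 166.4]
top spin 70 mean [579.7 227.5 145.6] circle 579.9523315429688 226.81919860839844 15.32746410369873 min [565.7 215.6 136.7] max [595.  240.5 149.4]
```

Ring and spindle agree within about 1 mm in both cameras, so I descend.

Request:
{"api": "apply_moves", "payload": {
  "angular": [
    [0, 0, 0],
    [0, 0, 0],
    [0, 0, 0],
    [0, 0, 0],
    [0, 0, 0],
    [0, 0, 0]
  ],
  "slide": [
    [0, 0, 0.3],
    [0, 0, 0.3],
    [0, 0, 0.3],
    [0, 0, 0.3],
    [0, 0, 0.3],
    [0, 0, 0]
  ],
  "gripper": [1, 1, 1, 1, 1, 1]
}}

```text
t: 13.58
tcp_pos: [457.9, 221.3, 124.2]
tcp_rot: [[-0.997, -0.073, -0.002], [-0.073, 0.997, 0.004], [0.002, 0.004, -1.0]]
wrist_force: [0.3, -0.3, -1.9]
gripper_width: 0.367
```

No contact. Continuing to about 105.

Request:
{"api": "apply_moves", "payload": {
  "angular": [
    [0, 0, 0],
    [0, 0, 0],
    [0, 0, 0],
    [0, 0, 0],
    [0, 0, 0],
    [0, 0, 0],
    [0, 0, 0]
  ],
  "slide": [
    [0, 0, 0.3],
    [0, 0, 0.3],
    [0, 0, 0.3],
    [0, 0, 0.3],
    [0, 0, 0.3],
    [0, 0, 0.2],
    [0, 0, 0]
  ],
  "gripper": [1, 1, 1, 1, 1, 1, 1]
}}

```text
t: 14.17
tcp_pos: [457.7, 221.3, 105.0]
tcp_rot: [[-0.997, -0.073, -0.003], [-0.073, 0.997, 0.004], [0.003, 0.004, -1.0]]
wrist_force: [-0.1, 0.3, -1.6]
gripper_width: 0.362
```

```bash
python3 rel.py 8 side side top top| grep -v spin_;  python3 - <<'E'
import cv2,numpy as np
a=cv2.imread('pics/top8.png')[150:210,200:270];b=cv2.imread('pics/side8.png')[210:290,240:330]
cv2.imwrite('pics/c8.png',np.hstack([cv2.resize(a,(400,343),interpolation=2),cv2.resize(b,(392,343),interpolation=2)]))
E
```

```text
14.1667 [457.7 221.3 105. ] [-0.  0. -1.] [-0.1  0.3 -1.6] 0.3622929979093107
side ring [(0.76, array([579.6, 229.4, 123.2]))]
side spindle_top [(0.63, array([581.3, 227.5, 148.3]))]
side spindle_seat [(0.98, array([582.6, 226.7, 118.4]))]
side ring 116 mean [585.5 240.4 125.4] circle 585.6070556640625 233.66250610351562 27.212160110473633 min [568.2 209.4 116.1] max [601.4 257.9 133.7]
side spin 124 mean [578.1 231.9 145.2] circle 578.7186889648438 227.84474182128906 14.951447486877441 min [564.2 215.9 135.1] max [593.2 242.3 152.8]
side ring [(0.77, array([581.6, 229.1, 127.7])), (0.7, array([499.7, 228.9, 114.6]))]
side spindle_top [(0.96, array([581.8, 224.7, 148.5]))]
side spindle_seat [(0.82, array([581.3, 228.4, 116.8]))]
side ring 116 mean [586.3 240.9 125.9] circle 584.0159301757812 232.46609497070312 26.892024993896484 min [569.  209.5 116.4] max [603.2 257.7 133.4]
side spin 119 mean [577.8 231.7 145.5] circle 578.514892578125 227.49114990234375 15.187565803527832 min [564.7 215.8 135.2] max [593.7 242.6 151.4]
top ring [(0.57, array([582.6, 228.2, 123.3])), (0.2, array([6
[... 181 characters left out ...]
ng 65 mean [586.9 217.2 125.6] circle 584.222900390625 227.20025634765625 26.598819732666016 min [568.3 201.6 115.9] max [604.7 249.2 132.6]
top spin 85 mean [578.8 225.5 145.6] circle 580.41015625 226.63304138183594 15.049613952636719 min [565.8 213.3 136.7] max [595.  239.3 152.7]
top ring []
top spindle_top [(0.57, array([579.8, 228.9, 149.1]))]
top spindle_seat [(0.78, array([580.7, 227.4, 117.5]))]
top ring 64 mean [587.6 216.2 125.6] circle 587.7723388671875 224.55735778808594 25.545774459838867 min [569.1 202.2 115.8] max [604.7 247.9 133.7]
top spin 84 mean [579.2 225.7 145.8] circle 580.630126953125 225.7770233154297 15.591156005859375 min [565.9 213.1 136.4] max [595.5 239.7 153.2]
```

View pics/c8.png

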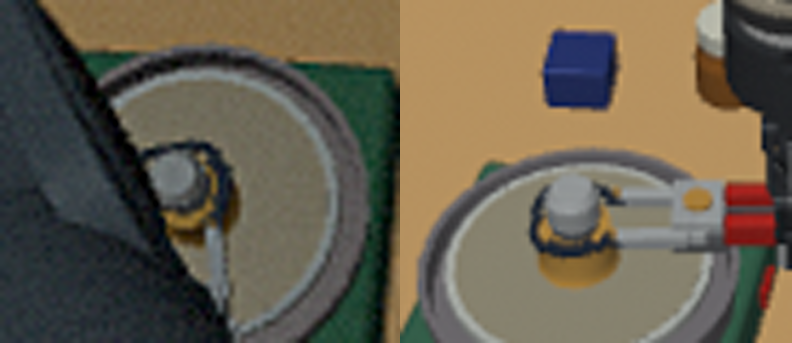

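The ring now encircles the spindle just above the brass hub (right panel (575,220)), still without contact. I feel down in 1 mm steps.

Request:
{"api": "apply_moves", "payload": {
  "angular": [
    [0, 0, 0],
    [0, 0, 0],
    [0, 0, 0]
  ],
  "slide": [
    [0, -0.05, 0.1],
    [0, 0, 0.1],
    [0, 0, 0]
  ],
  "gripper": [1, 1, 1]
}}

```text
t: 15.22
tcp_pos: [458.0, 221.0, 103.4]
tcp_rot: [[-0.997, -0.073, -0.002], [-0.073, 0.997, 0.004], [0.002, 0.004, -1.0]]
wrist_force: [-0.2, 0.8, -1.4]
gripper_width: 0.365
```

Request:
{"api": "apply_moves", "payload": {
  "angular": [
    [0, 0, 0],
    [0, 0, 0]
  ],
  "slide": [
    [0, 0, 0.1],
    [0, 0, 0]
  ],
  "gripper": [1, 1]
}}

```text
t: 15.38
tcp_pos: [457.9, 220.9, 102.2]
tcp_rot: [[-0.997, -0.073, -0.002], [-0.073, 0.997, 0.004], [0.002, 0.004, -1.0]]
wrist_force: [1.0, -0.6, -0.9]
gripper_width: 0.366
```

Request:
{"api": "apply_moves", "payload": {
  "angular": [
    [0, 0, 0],
    [0, 0, 0]
  ],
  "slide": [
    [0, 0, 0.1],
    [0, 0, 0]
  ],
  "gripper": [1, 1]
}}

```text
t: 15.55
tcp_pos: [457.9, 220.9, 101.0]
tcp_rot: [[-0.997, -0.073, -0.002], [-0.073, 0.997, 0.004], [0.002, 0.004, -1.0]]
wrist_force: [-0.5, 0.6, -1.0]
gripper_width: 0.368
```

Request:
{"api": "apply_moves", "payload": {
  "angular": [
    [0, 0, 0],
    [0, 0, 0]
  ],
  "slide": [
    [0, 0, 0.1],
    [0, 0, 0]
  ],
  "gripper": [1, 1]
}}

```text
t: 15.72
tcp_pos: [457.9, 220.9, 99.9]
tcp_rot: [[-0.997, -0.073, -0.002], [-0.073, 0.997, 0.004], [0.002, 0.004, -1.0]]
wrist_force: [-0.1, 0.2, -1.8]
gripper_width: 0.361
```

Run:
```python
from h import *
np.set_printoptions(precision=2,suppress=True)
for i in range(4):
    s=get_state();print(s['t'],s['tcp_pos'],s['wrist_force'],s['moment'],np.abs(s['joint_velocities']).max(),s['gripper_width'])
    p=shot('side','side9.png');R=place_of(p,'ring')[:1];S=place_of(p,'spindle_seat')[:1];print([o['centre'] for o in R+S])
for q in ['ruby_lump','jar','gift_box','pink_lump','garnet_lump','loupe','stone_tray']: print(q,[np.array(o['centre']) for o in place_of(p,q)[:1]])
b=cv2.imread('pics/side9.png')[210:290,240:330];cv2.imwrite('pics/c9.png',cv2.resize(b,(675,600),interpolation=2))
```

```text
15.7167 [457.87 220.89  99.89] [-0.09  0.23 -1.82] [0.   0.01 0.01] 0.27539975484983237 0.3607068986552384
[[579.6, 231.8, 122.1], [580.2, 229.3, 119.6]]
15.8667 [457.99 220.94 100.07] [-0.07 -0.23 -0.89] [-0.01  0.02  0.  ] 0.12761221092353225 0.36646293363406335
[[581.2, 230.7, 119.3], [580.3, 229.2, 119.3]]
16.0167 [458.   220.93 100.1 ] [ 0.06  0.11 -1.36] [-0.02  0.06  0.  ] 0.14438040194656498 0.3640343974472075
[[579.1, 228.5, 118.6], [581.4, 224.1, 121.4]]
16.1667 [458.   220.93 100.11] [-0.06  0.02 -1.64] [-0.01 -0.01 -0.03] 0.12119377100435279 0.3705909023301389
[[580.3, 229.8, 120.4], [581.5, 226.2, 119.9]]
ruby_lump [array([445.8,  12.2,   3.8])]
jar [array([516. , -17.5,   5. ])]
gift_box [array([621.4, -10.3,   0.5])]
pink_lump [array([493.6, 456.7,   0.8])]
garnet_lump [array([648.3, 425.1,   2.6])]
loupe [array([ 610.4, -410.6,   -3.3])]
stone_tray []
```

View pics/c9.png

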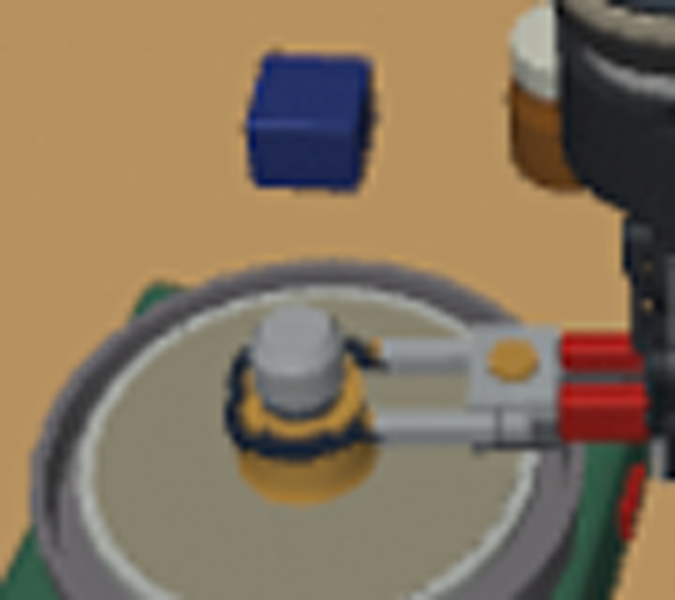

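Request:
{"api": "apply_moves", "payload": {
  "angular": [
    [0, 0, 0],
    [0, 0, 0],
    [0, 0, 0],
    [0, 0, 0]
  ],
  "slide": [
    [0, -0.1, 0],
    [0, 0, 0],
    [0, 0, 0],
    [0, 0, 0]
  ],
  "gripper": [1, 1, 1, 1]
}}

```text
t: 17.0
tcp_pos: [458.0, 219.8, 100.1]
tcp_rot: [[-0.997, -0.073, -0.002], [-0.073, 0.997, 0.004], [0.002, 0.004, -1.0]]
wrist_force: [-0.1, 0.1, -1.7]
gripper_width: 0.362
```

Run:
```python
from h import *
np.set_printoptions(precision=2,suppress=True)
A=[];B=[]
for i in range(6):
    p=shot(['side','top'][i%2])
    for L,q in((A,'ring'),(B,'spindle_seat')):
        o=place_of(p,q)
        if o and abs(o[0]['centre'][0]-580)<15: L.append(o[0]['centre'])
s=get_state();print(s['t'],s['tcp_pos'],s['wrist_force'],s['gripper_width'],np.abs(s['joint_velocities']).max())
print(np.mean(A,0),len(A),np.mean(B,0),len(B))
```

```text
17.9 [458.03 219.82 100.04] [-0.27 -0.56 -2.54] 0.36467056591066027 0.08441058921440914
[580.8  227.72 118.44] 5 [579.97 226.1  118.25] 6
```

The ring is centred within about 2 mm and at hub height, with no contact force. I hand the job in.

```bash
python3 -c "
from cell import *
print(close_job())"
```

```text
the job is handed in; nothing more can be done
None
```

I squeezed the pliers off the middle-sized rest and lifted them clear. I carried them over the polisher and lowered the spread ring around the spindle to the groove. The job was handed in at about 18 s with the pliers still held squeezed.

**Ring position:** the last averaged camera estimates put the ring within about 2 mm of the spindle axis. Its underside was about 0 to 2 mm above the hub top; the methods differed by that much.

**Contact and grip:** the wrist force stayed at 1–2.5 N, so I saw no sign of contact with the hub or spindle. The gripper opening was steady at 0.36, which fits the handles being squeezed home. The jaw travel itself was not measured. The tool was within 0.3° of vertical, and the pliers had looked level in the side view after the lift.

**Bystanders:** six of them were found at their starting places within measuring error. The network missed the stone tray in the last side picture, so I did not re-check it. The arm never went below 175 mm near it after the lift.

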